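# Swing a junction box to its closing mark, fit the terminal block, cover it and sign off

## Robot

A 6-joint arm with a two-finger parallel gripper is mounted at the origin on the work surface. World frame = base frame: x ahead of the robot, y to its left, z up, the work surface at z = 0. Lengths are in m, angles in rad, forces in N, time in s.
With the tool pointing down it reaches from about 0.35 to 0.925 m from the base axis. Payload 6.4 kg.
Tool frame: the origin (TCP) lies at the very end of the fingers, on their centre line; the grasp point (between the pads) lies 19 mm behind it; x points along the fingers, z is the direction in which the jaws open and shut, and the axes are right-handed (so a half turn about x gives the same grasp; the last joint's range is limited). The gripper opens to 85 mm and grips with 20 to 120 N. Pads are 22 mm wide; open, the fingers measure 114 mm over their backs; the gripper's body (76 mm by 85 mm) begins 54 mm behind the grasp point. The pads swing forward as they close: fully open they stand 13 mm farther back than shut.
Start: joints at [0.938, 0.245, 1.558, -0, 1.339, -0.174], TCP at [0.288, 0.583, 0.231] pointing down, gripper open.
Joint ranges: [-3.13, 3.13], [-1.02, 2.26], [0.13, 2.54], [-0.95, 4.09], [0.21, 2.88], [-2.74, 2.74]. Speed limits (rad/s): [2.57, 2.57, 3.14, 3.14, 3.14, 3.14].

## Interface

Orientations are given as [roll, pitch, yaw] about the fixed x, y, z axes, in that order (R = Rz(yaw) Ry(pitch) Rx(roll)).
In Python, from bench import * gives the robot as it stands.
- The arm moves only by the shell command python3 -m inch 'ROWS' [OPENING] [FORCE]. ROWS is text: rows parted by semicolons, each of 6 numbers parted by spaces: the shift along the tool's x, y, z in mm, then the turn, a rotation vector about the tool's x, y, z in rad. A call has 1 to 8 rows; each row is the pose to reach, as a shift and turn from the pose commanded when the call began, along the tool's axes at that moment; what a row does not reach only later rows make up. A row lasts 1/10 s, in which the tool goes at most 50 mm and 8.59 degrees, less where a joint would pass 70% of its speed; a pose out of reach is approached as far as the arm can. A call with a gripper value outside its range is refused whole. OPENING is the closure, from 0 (fully open) to 1 (shut), set as the call begins (- or left out, the last holds). The fingers move at their own pace and stop on an object; FORCE is the grip in N (left out, the last holds). Time passes only in rows, so rows that repeat a pose let the fingers close. It gives the time, the measured TCP pose, the force and the opening at its end, in the units of the state.
- sense(): the state, without advancing time (a new reading comes with each control period).
- camera(name): name is "scene" or "top"; returns a dict with "color" (400x640x3 uint8, red, green, blue), "fx", "fy", "cx", "cy" (pixels), "world_from_camera" (4x4, takes a point from camera to world coordinates). Camera axes: x right, y down, z forward; pixel columns grow to the right and rows downward; lengths in m; the calibration is good to about 2 mm. A picture is of the moment at which its call begins. There is no depth.
- job_done(): hands the job in, once; it reports no verdict.
The state is a dict: "time_s": time; "joint_positions": joint angles; "qd": joint speeds; "effort": joint torques, N m; "eef_pos": TCP position; "ee_rot": TCP orientation; "ft_force": force on the tool from outside, world axes, zero at the start; "torque": the same for the moment, N m; "grip_width": finger opening in m.
Only numpy, scipy, OpenCV 4.12 (cv2) and the standard library are available. Lean on these libraries where they do the work, as an engineer would, in place of code of your own. Each camera call takes 0.05 s, during which the arm holds its last target. There are 200 camera calls.

## Task

First swing the junction box round on its pivot pin, for instance by pushing its side near the far corner, until the board's yellow pointer points at the green post. Then lower the coloured terminal block, upright and lengthwise, onto the middle of the steel plate in the box, set the loose cover on the box so that it sits seated and level, both lowered in the gripper rather than dropped, and finally press the green button fully down and let go. The box must still point at the green post at the end; leave the red button and the other things on the bench alone.

Things in the scene. Friction and masses are not known exactly. Their poses are not given: they have to be found in the camera images.
- box_mouth (a point): Centre of the open mouth (rim plane, 73 mm above the bench) of the grey junction box on the swivel board; turns with it. x runs level from the pivot pin to the pointer (the heading), y to the left of that, z up. Box outside 140 (x) x 110 (y) mm, walls 5 mm thick, from 18 to 73 mm above the bench; inside 130 x 100 mm. Two white glands stick out 22 mm from its far (+x) wall.
- box_plate (a point): Centre of the top of the flat steel plate, 110 (x) x 60 (y) mm, on the box's floor, 47 mm below box_mouth; axes as box_mouth.
- swivel_base: Fixed steel foot (68 mm across, 8 mm high) that bears the pin, board and box; origin on the pin's axis at the bench. The board (plywood, 120 mm wide, top 18 mm above the bench) turns only about the pin: friction about 0.6 N m (4 N at a far corner of the box), stays where it is left, swings about 60 degrees either side of this body's x axis.
- pivot_pin (a point): Fixed vertical pin (black knob, 26 mm across, top 36 mm above the bench) about which the board and box turn; the point is on the pin's axis at the board's top. It lies 100 mm behind (-x of) box_mouth.
- pointer_tip (a point): Tip of the yellow pointer on the board's far end, 204 mm from the pin along the heading.
- green_post_top (a point): Top centre of the fixed green post, 20 mm thick (foot 32 mm) and 30 mm high, about 225 mm from the pin, on one side of the board: the heading wanted is from the pin to this post.
- red_post_top (a point): Top centre of the fixed red post, same size, on the other side: the wrong heading.
- terminal_center (a point): Centre of the loose terminal block (row of grey, yellow, green, white and black slices), 80 (x) x 36 (y) x 42 (z) mm, 0.1 to 0.2 kg, standing flat on the bench at the start. Lengthwise in the box means its x axis along the box's x axis, either way round. In place its centre is 26 mm below box_mouth.
- cover_handle (a point): Centre of the red switch handle in the middle of the loose grey cover: a bar 50 (x) x 16 (y) x 38 (z) mm, for gripping from above across y, on a black disc 58 mm across, 4 mm thick. The cover plate's upper face is 23 mm below this point. Lying on the bench this point is 35 mm up; seated it is 29 mm above box_mouth and right over it, x along the box's x either way round.
- done_button (a joint): Green push button, 0 = up, 0.006 m = fully down, spring return; about 5 N to press it fully.
- done_button_top (a point): Top centre of the green button (40 mm across) when up, moves down with it; it stands on a black housing.
- stop_button (a joint): Red stop button on a yellow housing, same make, on the other side: must not be pressed.
- terminal_block: The loose terminal block as a body; origin at the centre of its underside.
- cover: The loose cover, about 0.24 kg: plate 148 (x) x 118 (y) x 6 mm with a round-edged lip below, 122 x 92 mm over all and 6 mm deep, which goes inside the box's walls with 4 mm to spare all round. It lies on its lip at the start. Origin at the centre, at the bottom of the lip.
- gland_a: white plastic cable gland standing on the bench, 34 mm across, 36 mm high; origin at its foot. Bystander.
- gland_b: second cable gland, the same as the first. Bystander.
- screwdriver: screwdriver with red handle, 190 mm long, lying on the bench beyond the box. Bystander.
- multimeter: black multimeter, 150 x 75 x 32 mm, beyond the box. Bystander.
- marker_frame: flat white frame of marker strips, 110 x 150 x 6 mm, beyond the box. Bystander.
- tape_roll: blue roll of tape lying flat, 90 mm across, 20 mm high, at the right-hand edge. Bystander.
Things that resemble listed ones, but are neither listed nor needed, are in the scene too. Of the things that look like the part that bears done_button, take the one that is farthest to the robot's left at the start.

How it is judged:
By the outcome, as a careful person would: the job done as asked, in the order asked, and still so for the second after the job is handed in, with the robot touching nothing.
It also fails if it takes over 72 s, if anything falls off the work surface, if the arm or the gripper's body presses on something with over 40 N, if the wrist force passes 120 N, or if a joint passes its speed limit or range.

## Working session

There is one attempt and no reset: what is moved stays moved. The work goes in short steps, Python scripts to look and compute and a shell command to move; the robot and the scene stay as the last step left them, time stands still between calls to the robot, and variables do not carry over. Pictures are saved under pics/ and viewed, about 8 in all and at most 12, crops included, and the job is handed in when it is done.

```bash
mkdir -p pics; ls; python3 - <<'E'
from bench import *
import cv2,pickle
s=sense();print({k:s[k] for k in('time_s','eef_pos','ee_rot','grip_width')})
c={}
for n in('scene','top'):
    d=camera(n);c[n]=d
    print(n,d['fx'],d['fy'],d['cx'],d['cy'],d['world_from_camera'])
    cv2.imwrite(f'pics/{n}0.png',d['color'][:,:,::-1])
pickle.dump(c,open('c0.pkl','wb'))
E
```

```text
pics
{'time_s': 0.0, 'eef_pos': array([0.28753932, 0.58232264, 0.23018467]), 'ee_rot': array([ 2.97406911,  1.56888369, -2.19715516]), 'grip_width': 0.08564782713702918}
scene 404.0627459121123 404.0627459121123 326.2669857865709 198.6704747995805 [[-0.19425202  0.53691192 -0.82097     1.43134191]
 [ 0.98089794  0.09755729 -0.16829085  0.09326907]
 [-0.01026576 -0.83797862 -0.5456065   0.62471518]
 [ 0.          0.          0.          1.        ]]
top 443.40909995725923 443.40909995725923 316.4842429181986 194.1643450063181 [[ 0.02899893 -0.99263581  0.11761465  0.45963507]
 [-0.99956424 -0.02944608 -0.00206551 -0.06408985]
 [ 0.00551359 -0.1175035  -0.99305716  1.25888254]
 [ 0.          0.          0.          1.        ]]
```

View pics/scene0.png

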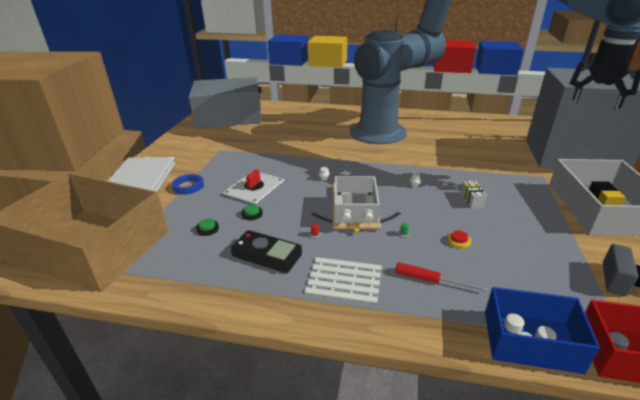

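View pics/top0.png

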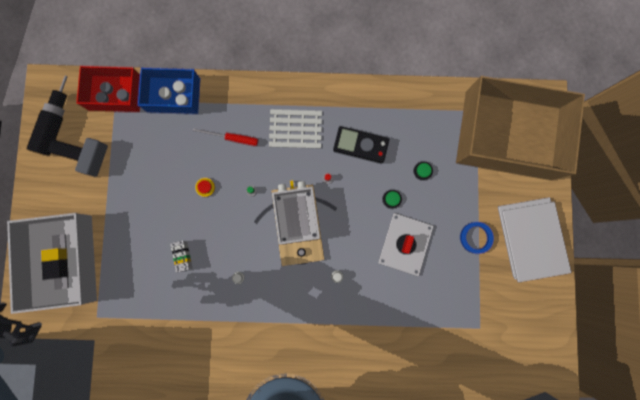

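The scene view shows the box at (356,200), terminal block (474,194), cover (254,186), green post (404,230), red post (315,230) and red stop button (459,239). In the top view these are at (297,218), (180,256), (406,243), (250,189), (328,177) and (204,187).
There are two green-button candidates, top (392,199)/scene (252,211) and top (424,170)/scene (207,227). Image left in the top view is +y, so the first is farther to the robot's left. I'll confirm it in an enlarged crop.

```bash
cat > h.py <<'E'
import numpy as np,pickle,cv2
def ray(d,p):
    T=d['world_from_camera'];v=T[:3,:3]@[(p[0]-d['cx'])/d['fx'],(p[1]-d['cy'])/d['fy'],1]
    return T[:3,3],v
def atz(d,p,z):
    o,v=ray(d,p);return o+v*(z-o[2])/v[2]
def tri(c,pt,ps):
    A=np.zeros((3,3));b=np.zeros(3);L=[]
    for n,p in(('top',pt),('scene',ps)):
        o,v=ray(c[n],p);v=v/np.linalg.norm(v);P=np.eye(3)-np.outer(v,v);A+=P;b+=P@o;L.append((o,P))
    x=np.linalg.solve(A,b);return x,max(np.linalg.norm(P@(x-o)) for o,P in L)*1000
def proj(d,X):
    T=np.linalg.inv(d['world_from_camera']);q=T[:3,:3]@X+T[:3,3];return d['fx']*q[0]/q[2]+d['cx'],d['fy']*q[1]/q[2]+d['cy']
def crop(img,x0,y0,w,h,s,step=20):
    o=cv2.resize(img[y0:y0+h,x0:x0+w],None,fx=s,fy=s,interpolation=cv2.INTER_CUBIC)[:,:,::-1].copy()
    for x in range(-(-x0//step)*step,x0+w,step):
        cv2.line(o,(int((x-x0+.5)*s),0),(int((x-x0+.5)*s),5),(0,255,255),1);cv2.putText(o,str(x),(int((x-x0+.5)*s)-10,15),0,.35,(0,255,255),1)
    for y in range(-(-y0//step)*step,y0+h,step):
        cv2.line(o,(0,int((y-y0+.5)*s)),(5,int((y-y0+.5)*s)),(0,255,255),1);cv2.putText(o,str(y),(7,int((y-y0+.5)*s)+4),0,.35,(0,255,255),1)
    return o
def stack(*a):
    W=max(i.shape[1] for i in a);return np.vstack([cv2.copyMakeBorder(i,0,0,0,W-i.shape[1],0) for i in a])
E
python3 - <<'E'
from h import *
c=pickle.load(open('c0.pkl','rb'))
cv2.imwrite('pics/crop1.png',stack(crop(c['top']['color'],165,160,275,125,2.9),crop(c['scene']['color'],190,155,305,90,2.6)))
E
```

```text
(no output)
```

View pics/crop1.png

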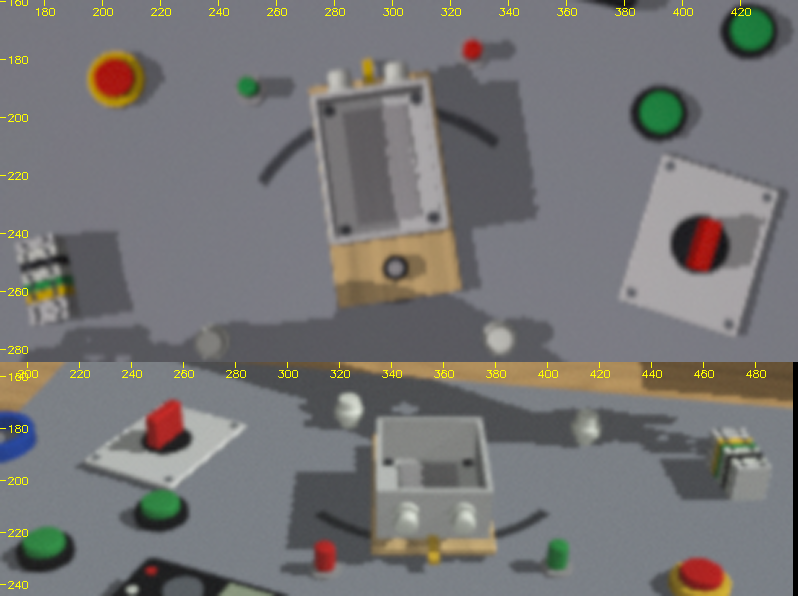

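The crop confirms the green button at top (392,198)/scene (251,209): black housing, and left of the other at (424,170). The box rim corners, posts and cover corners are also legible.

```bash
cat > m.py <<'E'
from h import *
c=pickle.load(open('c0.pkl','rb'))
T=lambda x,y:(x/2.9+164.5,y/2.9+159.5)
S=lambda x,y:(x/2.6+189.5,(y-362)/2.6+154.5)
def show(n,t,s):
    x,e=tri(c,T(*t),S(*s));print(n,np.round(x*1000),'err%.1f'%e);return x
gp=show('gpost',(248,87),(558,543));rp=show('rpost',(472,49),(324,545))
bt=show('btn',(660,112),(160,500));show('stop',(115,77),(701,572))
tc=[(310,96),(428,80),(450,225),(331,243)];sc=[(494,490),(374,492),(377,418),(481,416)]
R=[show('rim',t,s) for t,s in zip(tc,sc)]
ctr=np.mean(R,0);hd=(R[0]+R[1]-R[2]-R[3]);print('rim',ctr,np.degrees(np.arctan2(hd[1],hd[0])))
pin=atz(c['top'],T(395,267),.036);print('pin',pin)
for nm,p in(('pin->ctr',ctr),('gp',gp),('rp',rp)):
    d=p-pin;print(nm,np.hypot(*d[:2]),np.degrees(np.arctan2(d[1],d[0])))
C=[atz(c['top'],T(*p),.012) for p in[(665,155),(779,192),(741,334),(622,298)]]
print('cover',np.mean(C,0),[np.linalg.norm(C[i]-C[i-1]) for i in range(4)],[np.degrees(np.arctan2(*(C[i]-C[i-1])[[1,0]])) for i in range(4)])
show('handle top',(705,246-2),(165,412))
E
python3 m.py
python3 - <<'E'
from h import *
c=pickle.load(open('c0.pkl','rb'))
cv2.imwrite('pics/crop2.png',stack(crop(c['top']['color'],160,235,40,40,7,10),crop(c['scene']['color'],455,175,40,40,7,10)))
a=crop(c['top']['color'],160,235,36,42,7,10);b=crop(c['scene']['color'],455,173,36,42,7,10);d=crop(c['scene']['color'],215,170,75,42,7,10)
cv2.imwrite('pics/crop2.png',stack(np.hstack([a,b]),d))
E
```

```text
gpost [613. 120.  29.] err0.2
rpost [656. -96.  29.] err0.7
btn [ 602. -280.   21.] err0.9
stop [620. 251.  18.] err0.4
rim [601.  55.  73.] err0.5
rim [619. -55.  70.] err0.7
rim [485. -78.  73.] err0.7
rim [466.  30.  75.] err0.3
rim [ 0.54274089 -0.01170823  0.07272439] 10.092501490132559
pin [ 0.44517365 -0.02808876  0.036     ]
pin->ctr 0.09893274768371593 9.530487598134998
gp 0.22353750543004547 41.372720431149475
rp 0.22199797338392524 -17.844640436366326
cover [ 0.47520427 -0.32247676  0.012     ] [np.float64(0.1444387620233503), np.float64(0.11563196311476855), np.float64(0.14167743532124155), np.float64(0.11843732362170653)] [np.float64(-16.1284060439526), np.float64(-106.42733346342538), np.float64(164.99866406152563), np.float64(74.92890050623198)]
handle top [ 475. -318.   50.] err0.3
```

View pics/crop2.png

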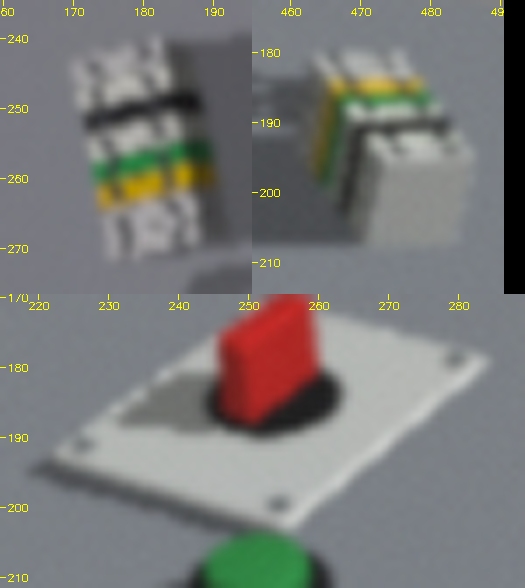

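```bash
cat > plan.py <<'E'
import sys
from bench import *
import numpy as np
from scipy.spatial.transform import Rotation as R
# yaw (deg) = world direction of jaw axis (mod 180), tool down
def cur():
    s=sense();return s,R.from_euler('xyz',s['ee_rot']).as_matrix()
def plan(x,y,z,yaw):
    s,M=cur();best=None
    for k in(0,180):
        a=np.radians(yaw+k);zt=np.array([np.cos(a),np.sin(a),0]);xt=np.array([0,0,-1.]);G=np.c_[xt,np.cross(zt,xt),zt]
        r=R.from_matrix(M.T@G).as_rotvec()
        if best is None or np.linalg.norm(r)<np.linalg.norm(best):best=r
    print('t%.2f q6 %.2f f'%(s['time_s'],s['joint_positions'][5]),np.round(s['ft_force'],1),'shift',np.round(M.T@(np.array([x,y,z])-s['eef_pos'])*1000,1),'turn',np.round(best,3),'jaw now %.1f'%np.degrees(np.arctan2(M[1,2],M[0,2])))
if __name__=='__main__':plan(*map(float,sys.argv[1:]))
E
python3 plan.py .605 -.09 .2 9.8
python3 - <<'E'
from h import *
c=pickle.load(open('c0.pkl','rb'))
P=[tri(c,a,b) for a,b in(((170,243),(485.5,195)),((183,240),(470.5,196)),((188.5,268),(464.5,181)),((175.5,271),(477,180)))]
for p,e in P:print(np.round(p*1000),round(e,1))
m=np.mean([p for p,e in P],0);h=P[0][0]+P[1][0]-P[2][0]-P[3][0];print(m,np.degrees(np.arctan2(h[1],h[0])))
# model corners
def mod(cx,cy,yaw):
    a=np.radians(yaw);u=np.array([np.cos(a),np.sin(a),0]);v=np.array([-u[1],u[0],0])
    for sx,sy in((1,1),(1,-1),(-1,-1),(-1,1)):
        X=np.array([cx,cy,.042])+u*.04*sx+v*.018*sy
        print(np.round(proj(c['top'],X),1),np.round(proj(c['scene'],X),1),np.round(proj(c['top'],X*[1,1,0]),1),np.round(proj(c['scene'],X*[1,1,0]),1))
mod(m[0],m[1],np.degrees(np.arctan2(h[1],h[0])))
E
```

```text
t0.10 q6 -0.17 f [ 0.7 -0.3  0.6] shift [  30.9 -582.4 -462.2] turn [ 0.941 -0.002  0.001] jaw now 63.7
[458. 328.  40.] 0.5
[467. 291.  39.] 2.8
[392. 277.  40.] 2.4
[383. 311.  41.] 2.6
[0.4252187  0.30193385 0.0399732 ] 11.906612717251692
[170.2 242.1] [485.8 194.9] [175.  242.2] [482.6 207.9]
[183.3 239.7] [472.3 195.1] [187.7 239.9] [469.4 208.1]
[187.6 268.9] [463.4 179.9] [191.8 268.2] [460.8 192.5]
[174.4 271.3] [476.1 179.7] [179.1 270.5] [473.3 192.3]
```

```bash
G='0 -582 -462 0.941 0 0'; python3 -m inch '0 -582 -462 0.941 0 0;0 -582 -462 0.941 0 0;0 -582 -462 0.941 0 0;0 -582 -462 0.941 0 0;0 -582 -462 0.941 0 0;0 -582 -462 0.941 0 0;0 -582 -462 0.941 0 0;0 -582 -462 0.941 0 0' 1 30; python3 plan.py .605 -.09 .2 9.8
```

```text
time_s: 0.9
eef_pos: [0.4588, 0.2191, 0.2311]
ee_rot: [2.902, 1.571, 3.072]
ft_force: [0.1, 0.5, -0.7]
grip_width: -0.0001
t0.90 q6 0.05 f [ 0.1  0.5 -0.7] shift [  31.  -329.5   91.6] turn [-0.001 -0.    -0.   ] jaw now 9.8
```

```bash
python3 -m inch '0 -330 92 0 0 0;0 -330 92 0 0 0;0 -330 92 0 0 0;0 -330 92 0 0 0;0 -330 92 0 0 0;0 -330 92 0 0 0;0 -330 92 0 0 0;0 -330 92 0 0 0'; python3 plan.py .605 -.09 .045 9.8
```

```text
time_s: 1.7
eef_pos: [0.6065, -0.0931, 0.2306]
ee_rot: [-1.955, 1.57, -1.79]
ft_force: [0.5, -0.0, 0.3]
grip_width: 0.0001
t1.70 q6 -0.50 f [ 0.5 -0.   0.3] shift [185.6   3.5  -0.9] turn [-0.005 -0.     0.001] jaw now 9.5
```

```bash
python3 -m inch '50 4 0 0 0 0;100 4 0 0 0 0;150 4 0 0 0 0;180 4 0 0 0 0;186 4 0 0 0 0;186 4 0 0 0 0'; python3 - <<'E'
from plan import *
s,M=cur();print(s['eef_pos'],s['ft_force'])
p=np.array([.44517,-.0281])
for h in(9.8,14,18,22,26,30,34,37,39,41.4):
    a=np.radians(h);q=p+np.array([[np.cos(a),-np.sin(a)],[np.sin(a),np.cos(a)]])@[.147,-.066]
    print(h,np.round(M.T@(np.r_[q,.045]-s['eef_pos'])*1000,0),-round(a-np.radians(9.8),3))
E
```

```text
time_s: 2.3
eef_pos: [0.6041, -0.084, 0.0447]
ee_rot: [2.621, 1.569, 2.793]
ft_force: [-0.4, -0.7, 1.2]
grip_width: 0.0002
[ 0.60410895 -0.08396086  0.04465199] [-0.44862549 -0.68017432  1.24068985]
9.8 [-0. 16. -0.] -0.0
14 [-0. 27.  4.] -0.073
18 [-0. 38.  8.] -0.143
22 [-0. 49. 11.] -0.213
26 [-0. 60. 12.] -0.283
30 [-0. 71. 14.] -0.353
34 [-0. 82. 14.] -0.422
37 [-0. 91. 14.] -0.475
39 [-0. 96. 13.] -0.51
41.4 [ -0. 103.  13.] -0.552
```

```bash
python3 -m inch '0 10 0 0 0 0;0 18 1 0 0 0;0 27 4 -0.073 0 0;0 38 8 -0.143 0 0;0 49 11 -0.213 0 0;0 60 12 -0.283 0 0;0 71 14 -0.353 0 0;0 78 14 -0.395 0 0'; python3 - <<'E'
from bench import *
from h import *
d=camera('top');cv2.imwrite('pics/push1.png',crop(d['color'],215,155,135,115,5.2))
pickle.dump(d,open('t1.pkl','wb'))
E
```

```text
time_s: 3.1
eef_pos: [0.6074, -0.005, 0.048]
ee_rot: [-0.95, 1.564, -0.38]
ft_force: [2.4, -4.1, -0.6]
grip_width: 0.0003
```

View pics/push1.png

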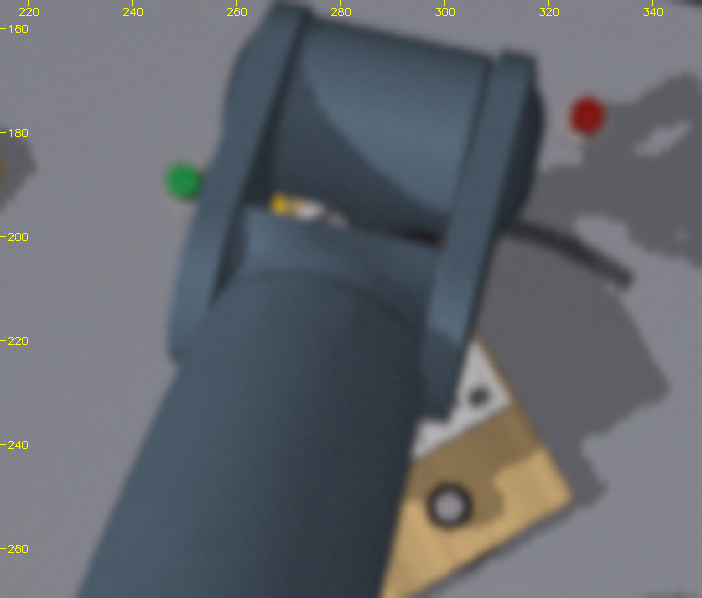

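The top view shows the arm over the box, the pointer tip showing at about (268,193.5), the green post at (250,189) and the pin at (301,251.5). The box is following the push.

```bash
cat > head.py <<'E'
from h import *
def ang(d,pt,z):
    a=atz(d,(300.7,251.6),.036);b=atz(d,pt,z);return np.degrees(np.arctan2(*(b-a)[[1,0]])),np.hypot(*(b-a)[:2])
def yellow(d):
    h=cv2.cvtColor(d['color'],cv2.COLOR_RGB2HSV);m=cv2.inRange(h,(20,150,90),(32,255,255));m[:165]=0;m[205:]=0;m[:,:225]=0;m[:,310:]=0
    ys,xs=np.nonzero(m);return (xs.mean(),ys.mean(),len(xs)) if len(xs) else None
E
python3 - <<'E'
from head import *
c=pickle.load(open('c0.pkl','rb'));d=pickle.load(open('t1.pkl','rb'))
y=yellow(c['top']);print(y,ang(c['top'],y[:2],.02))
y=yellow(d);print(y,ang(d,y[:2],.02),ang(d,(250,189.5),.03))
from plan import *
s,M=cur();p=np.array([.44517,-.0281]);print(s['eef_pos'],s['time_s'])
for h in(34,36,38,39,40,41.4):
    a=np.radians(h);q=p+np.array([[np.cos(a),-np.sin(a)],[np.sin(a),np.cos(a)]])@[.147,-.066]
    print(h,np.round(M.T@(np.r_[q,.045]-s['eef_pos'])*1000,0))
E
```

```text
(np.float64(291.35), np.float64(184.25), 20) (np.float64(10.013232246447238), np.float64(0.19021385499691076))
(np.float64(268.5), np.float64(193.5), 4) (np.float64(31.190439549151233), np.float64(0.18604775372981902)) (np.float64(41.305111439509275), np.float64(0.22323480596636203))
[ 0.60719336 -0.0041054   0.04794174] 3.15
34 [ 3.  5. -1.]
36 [ 3. 10.  1.]
38 [ 3. 15.  3.]
39 [ 3. 18.  4.]
40 [ 3. 21.  5.]
41.4 [ 3. 24.  6.]
```

```bash
python3 -m inch '0 5 0 -0.03 0 0;0 10 1 -0.06 0 0;0 15 3 -0.09 0 0;0 19 4 -0.12 0 0;0 22 5 -0.13 0 0;0 23 5 -0.135 0 0;0 23 5 -0.135 0 0'; python3 - <<'E'
from bench import *
from head import *
d=camera('top');y=yellow(d);print(y,y and ang(d,y[:2],.02))
E
```

```text
time_s: 3.85
eef_pos: [0.6004, 0.0167, 0.0482]
ee_rot: [-0.838, 1.562, -0.138]
ft_force: [5.5, -2.0, 0.9]
grip_width: 0.0002
(np.float64(259.0), np.float64(198.0), 7) (np.float64(40.06104283092354), np.float64(0.19029580177276573))
```

```bash
python3 -m inch '0 -20 0 0 0 0;0 -50 0 0 0 0;0 -100 0 0 0 0;0 -150 0 0 0 0;0 -200 0 0 0 0;0 -200 0 0 0 0' ; python3 - <<'E'
from bench import *
from head import *
d=camera('top');y=yellow(d);print(y,y and ang(d,y[:2],.02))
cv2.imwrite('pics/push2.png',crop(d['color'],215,155,135,115,5.2));pickle.dump(d,open('t2.pkl','wb'))
E
```

```text
time_s: 4.5
eef_pos: [0.7296, -0.1411, 0.0469]
ee_rot: [-1.134, 1.565, -0.438]
ft_force: [0.3, -0.2, 0.3]
grip_width: -0.0
(np.float64(258.4074074074074), np.float64(198.55555555555554), 27) (np.float64(40.74221545579673), np.float64(0.19009660905505807))
```

View pics/push2.png

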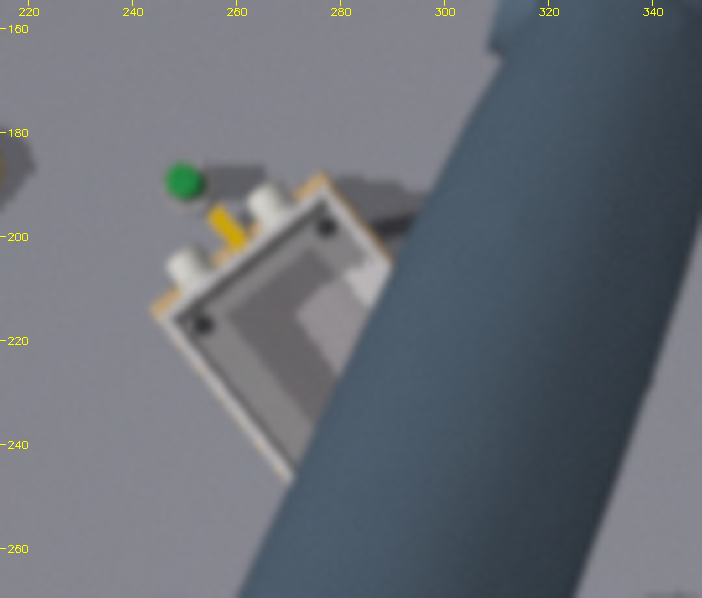

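Heading measures 40.7° against the wanted 41.3°, with the pointer at (258,198) lined up on the post at (250,189). That is good enough, and I'll recheck it at the end. Next is the terminal block.

```bash
python3 -m inch '-50 -200 0 0 0 0;-100 -200 0 0 0 0;-130 -200 0 0 0 0' 0; python3 plan.py .425 .302 .18 102
```

```text
time_s: 4.85
eef_pos: [0.8092, -0.2342, 0.1142]
ee_rot: [1.94, 1.566, 2.642]
ft_force: [0.4, -0.9, 1.1]
grip_width: 0.0431
t4.85 q6 -1.12 f [ 0.4 -0.9  1.1] shift [-63.1 657.8  52.7] turn [-1.079e+00  1.000e-03 -5.000e-03] jaw now 40.2
```

```bash
python3 -m inch '-65 40 3 -0.1 0 0;-65 658 53 -1.079 0 0;-65 658 53 -1.079 0 0;-65 658 53 -1.079 0 0;-65 658 53 -1.079 0 0;-65 658 53 -1.079 0 0;-65 658 53 -1.079 0 0;-65 658 53 -1.079 0 0' 0; python3 plan.py .425 .302 .18 102
```

```text
time_s: 5.65
eef_pos: [0.5885, 0.0734, 0.1706]
ee_rot: [-0.367, 1.57, 1.418]
ft_force: [-0.2, 0.6, 0.0]
grip_width: 0.0851
t5.65 q6 -1.85 f [-0.2  0.6  0. ] shift [ -9.3 111.2 258.1] turn [0.005 0.001 0.   ] jaw now 102.3
```

```bash
python3 -m inch '0 111 258 0 0 0;0 111 258 0 0 0;0 111 258 0 0 0;0 111 258 0 0 0;0 111 258 0 0 0;0 111 258 0 0 0;50 111 258 0 0 0;70 111 258 0 0 0'; python3 plan.py .425 .302 .009 102;  python3 - <<'E'
from bench import *
from h import *
d=camera('top');e=camera('scene')
cv2.imwrite('pics/term.png',np.hstack([crop(d['color'],145,225,70,55,5.5,10),crop(e['color'],440,160,70,55,5.5,10)]))
E
```

```text
time_s: 6.45
eef_pos: [0.4249, 0.3008, 0.0975]
ee_rot: [1.668, 1.567, -2.832]
ft_force: [-1.3, -0.9, -0.9]
grip_width: 0.0854
t6.45 q6 -1.39 f [-1.3 -0.9 -0.9] shift [88.5 -0.7  1.2] turn [ 0.003 -0.    -0.004] jaw now 102.2
```

View pics/term.png

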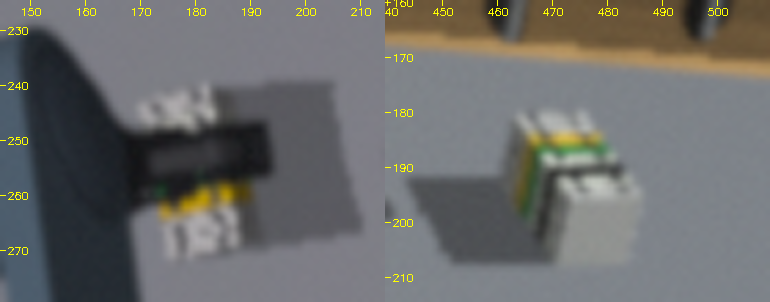

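The top view shows the jaws centred over the block, lined up across it at about (180,255), so I descend.

```bash
python3 -m inch '45 0 1 0 0 0;75 0 1 0 0 0;88 -1 1 0 0 0;88 -1 1 0 0 0;88 -1 1 0 0 0' 0 && python3 -m inch '0 0 0 0 0 0;0 0 0 0 0 0;0 0 0 0 0 0;0 0 0 0 0 0;0 0 0 0 0 0;0 0 0 0 0 0' 1 40; python3 plan.py .5208 .0374 .17 130.9
```

```text
time_s: 7.05
eef_pos: [0.4311, 0.3019, 0.0139]
ee_rot: [-1.356, 1.568, 0.424]
ft_force: [1.3, 0.6, -0.3]
grip_width: 0.0851
time_s: 7.65
eef_pos: [0.4304, 0.3015, 0.013]
ee_rot: [-1.413, 1.57, 0.367]
ft_force: [-1.3, -0.8, 5.8]
grip_width: 0.0357
t7.65 q6 -1.38 f [-1.3 -0.8  5.8] shift [-157.   -33.7 -277.1] turn [-0.505 -0.     0.001] jaw now 102.0
```

```bash
python3 -m inch '-20 0 0 0 0 0;-60 0 0 0 0 0;-100 0 0 0 0 0;-135 -5 -30 -0.06 0 0;-157 -15 -70 -0.2 0 0;-157 -20 -110 -0.35 0 0;-157 -25 -150 -0.5 0 0;-157 -28 -190 -0.505 0 0'; python3 plan.py .5208 .0374 .17 130.9
```

```text
time_s: 8.45
eef_pos: [0.4965, 0.1199, 0.1689]
ee_rot: [-0.984, 1.571, 1.304]
ft_force: [1.4, 0.3, -2.1]
grip_width: 0.0359
t8.45 q6 -2.27 f [ 1.4  0.3 -2.1] shift [ -1.1  35.9 -78.1] turn [0.004 0.    0.   ] jaw now 131.1
```

```bash
python3 -m inch '0 20 -45 0 0 0;10 31 -78 0 0 0;40 31 -78 0 0 0;50 31 -78 0 0 0;50 31 -78 0 0 0;50 31 -78 0 0 0'; python3 plan.py .5246 .0407 .12 130.9;  python3 - <<'E'
from bench import *
from h import *
d=camera('top');e=camera('scene')
pickle.dump({'top':d,'scene':e},open('c3.pkl','wb'))
cv2.imwrite('pics/ins.png',np.hstack([crop(d['color'],240,170,76,90,5.2,10),crop(e['color'],325,135,76,90,5.2,10)]))
E
```

```text
time_s: 9.05
eef_pos: [0.5241, 0.0426, 0.1193]
ee_rot: [-0.363, 1.571, 1.923]
ft_force: [0.1, -0.5, -1.3]
grip_width: 0.0356
t9.05 q6 -2.42 f [ 0.1 -0.5 -1.3] shift [-0.7  0.9 -1.8] turn [0.001 0.    0.   ] jaw now 131.0
```

View pics/ins.png

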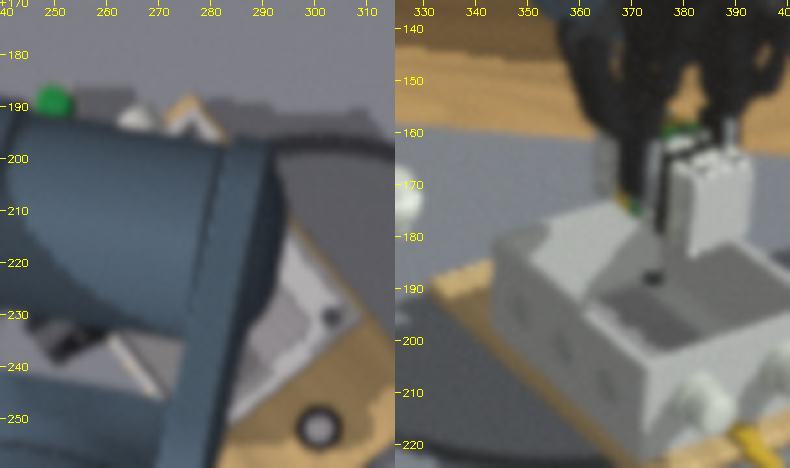

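The scene view shows the block hanging upright over the box, its end face at (381–393,166–184). The top view is blocked by the arm. I'll compare with the projected model.

```bash
python3 - <<'E'
from h import *
c=pickle.load(open('c3.pkl','rb'))
a=np.radians(41);u=np.array([np.cos(a),np.sin(a),0]);v=np.array([-u[1],u[0],0])
for z in(.106,.148):
  for sy in(1,-1): print('blk',z,sy,np.round(proj(c['scene'],np.r_[.5204,.039,z]+u*.04+v*.018*sy),1))
  print('far -x,-y',np.round(proj(c['scene'],np.r_[.5204,.039,z]-u*.04-v*.018),1))
m=np.r_[.5208,.0374,.073]
for sx,sy in((1,1),(1,-1),(-1,-1),(-1,1)):print('rim',sx,sy,np.round(proj(c['scene'],m+u*.07*sx+v*.055*sy),1))
E
```

```text
blk 0.106 1 [391.6 180.4]
blk 0.106 -1 [379.9 184.2]
far -x,-y [361.9 170.7]
blk 0.148 1 [392.9 165.7]
blk 0.148 -1 [381.  169.4]
far -x,-y [362.5 156.4]
rim 1 1 [408.8 193. ]
rim 1 -1 [373.4 205.3]
rim -1 -1 [343.1 180.3]
rim -1 1 [376.5 170. ]
```

```bash
python3 -m inch '20 1 -2 0 0 0;40 1 -2 0 0 0;58 1 -2 0 0 0;68 1 -2 0 0 0;74 1 -2 0 0 0;74 1 -2 0 0 0'; python3 plan.py .5246 .0407 .039 130.9
```

```text
time_s: 9.75
eef_pos: [0.5248, 0.04, 0.045]
ee_rot: [0.913, 1.571, -3.085]
ft_force: [0.0, 0.3, -2.2]
grip_width: 0.0357
t9.75 q6 -2.42 f [ 0.   0.3 -2.2] shift [ 6.  -0.3  0.7] turn [ 0.001  0.    -0.   ] jaw now 130.9
```

```bash
python3 -m inch '2 0 0 0 0 0;4 0 0 0 0 0;5 0 0 0 0 0;5 0 0 0 0 0;5 0 0 0 0 0'; python3 -m inch '1 0 0 0 0 0;1 0 0 0 0 0;1 0 0 0 0 0'
```

```text
time_s: 10.25
eef_pos: [0.5249, 0.0398, 0.0401]
ee_rot: [-2.415, 1.571, -0.13]
ft_force: [0.4, 0.7, -1.0]
grip_width: 0.0355
time_s: 10.55
eef_pos: [0.5248, 0.0398, 0.039]
ee_rot: [-2.513, 1.571, -0.228]
ft_force: [-0.5, -0.3, -0.8]
grip_width: 0.0355
```

```bash
python3 -m inch '0.7 0 0 0 0 0;0.7 0 0 0 0 0;0.7 0 0 0 0 0'; python3 -m inch '0.7 0 0 0 0 0;0.7 0 0 0 0 0;0.7 0 0 0 0 0';python3 -m inch '0.7 0 0 0 0 0;0.7 0 0 0 0 0;0.7 0 0 0 0 0'
```

```text
time_s: 10.85
eef_pos: [0.5249, 0.0397, 0.039]
ee_rot: [1.042, 1.57, -2.957]
ft_force: [-3.7, -0.3, 5.5]
grip_width: 0.0361
time_s: 11.15
eef_pos: [0.5249, 0.0397, 0.039]
ee_rot: [0.987, 1.57, -3.011]
ft_force: [-6.0, -0.8, 11.2]
grip_width: 0.0355
time_s: 11.45
eef_pos: [0.5249, 0.0397, 0.0389]
ee_rot: [1.023, 1.569, -2.975]
ft_force: [-8.4, -0.5, 16.7]
grip_width: 0.0359
```

```bash
python3 -m inch '-1.5 0 0 0 0 0;-1.5 0 0 0 0 0'; python3 -m inch '0 0 0 0 0 0;0 0 0 0 0 0;0 0 0 0 0 0;0 0 0 0 0 0' 0.4; python3 -m inch '-10 0 0 0 0 0;-30 0 0 0 0 0;-70 0 0 0 0 0;-110 0 0 0 0 0;-150 0 0 0 0 0;-150 0 0 0 0 0'; python3 plan.py .475 -.32 .19 74.5
```

```text
time_s: 11.65
eef_pos: [0.5252, 0.0397, 0.039]
ee_rot: [-2.407, 1.57, -0.122]
ft_force: [-0.9, 0.4, 4.8]
grip_width: 0.0361
time_s: 12.05
eef_pos: [0.5247, 0.0398, 0.0382]
ee_rot: [0.76, 1.57, 3.045]
ft_force: [-0.0, -0.7, 0.1]
grip_width: 0.0514
time_s: 12.65
eef_pos: [0.5288, 0.0393, 0.1961]
ee_rot: [-2.426, 1.557, -0.141]
ft_force: [1.3, -0.6, 0.8]
grip_width: 0.051
t12.65 q6 -2.42 f [ 1.3 -0.6  0.8] shift [   6.   276.1 -236.2] turn [ 0.985 -0.005  0.013] jaw now 130.9
```

```bash
python3 -m inch '0 276 -236 0.985 0 0;0 276 -236 0.985 0 0;0 276 -236 0.985 0 0;0 276 -236 0.985 0 0;0 276 -236 0.985 0 0;0 276 -236 0.985 0 0;0 276 -236 0.985 0 0;0 276 -236 0.985 0 0' 0; python3 plan.py .475 -.32 .08 74.5
python3 - <<'E'
from bench import *
from h import *
d=camera('top');y=camera('scene')
pickle.dump({'top':d,'scene':y},open('c4.pkl','wb'))
cv2.imwrite('pics/placed.png',np.hstack([crop(d['color'],235,170,80,95,4.9,10),crop(y['color'],330,145,80,95,4.9,10)]))
E
```

```text
time_s: 13.45
eef_pos: [0.4696, -0.3235, 0.1887]
ee_rot: [-2.713, 1.569, -1.419]
ft_force: [0.3, 1.0, -0.2]
grip_width: 0.0854
t13.45 q6 -2.10 f [ 0.3  1.  -0.2] shift [108.7  -4.1   5. ] turn [-0.006 -0.001  0.001] jaw now 74.2
```

View pics/placed.png

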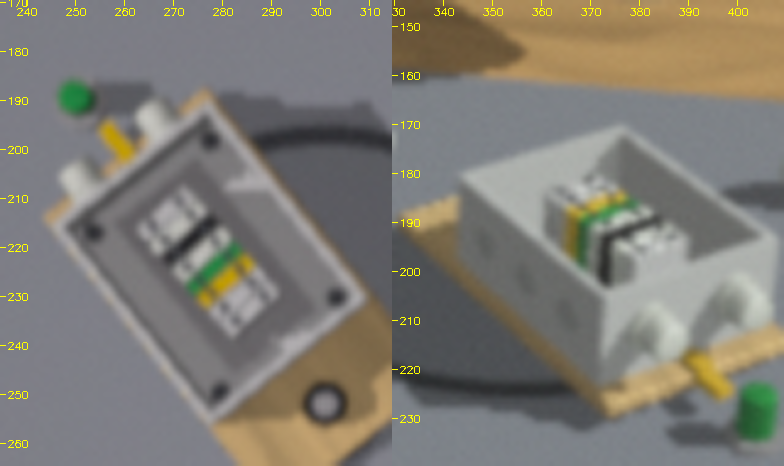

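The block stands upright and lengthwise on the plate's middle, at (277,223) in the top view inside a rim centred near (278,223). Now the cover.

```bash
python3 -m inch '50 -4 5 0 0 0;90 -4 5 0 0 0;109 -4 5 0 0 0;109 -4 5 0 0 0;109 -4 5 0 0 0'; python3 plan.py .475 -.32 .018 74.5
python3 - <<'E'
from head import *
c=pickle.load(open('c4.pkl','rb'))
T=lambda x,y:(x/4.9+234.5,y/4.9+169.5)
P=[atz(c['top'],T(*p),.073) for p in((65,228),(210,105),(368,298),(212,425))]
m=np.mean(P,0);h=P[0]+P[1]-P[2]-P[3];print(P,m,np.degrees(np.arctan2(h[1],h[0])))
y=yellow(c['top']);print(ang(c['top'],y[:2],.02))
E
```

```text
time_s: 14.05
eef_pos: [0.4766, -0.3144, 0.08]
ee_rot: [-0.91, 1.571, 0.392]
ft_force: [-0.4, 0.1, 0.8]
grip_width: 0.0854
t14.05 q6 -2.08 f [-0.4  0.1  0.8] shift [62.   0.1 -5.8] turn [0.002 0.    0.   ] jaw now 74.6
[array([0.53575505, 0.1154978 , 0.073     ]), array([0.60573645, 0.03906849, 0.073     ]), array([ 0.50248655, -0.05102375,  0.073     ]), array([0.43160669, 0.03112887, 0.073     ])] [0.51889619 0.03366785 0.073     ] 40.070185172732906
(np.float64(40.64967214413942), np.float64(0.18998265641786743))
```

```bash
python3 -m inch '30 0 -4 0 0 0;50 0 -4 0 0 0;59 0 -4 0 0 0;59 0 -4 0 0 0;59 0 -4 0 0 0' 0 ; python3 -m inch '0 0 0 0 0 0;0 0 0 0 0 0;0 0 0 0 0 0;0 0 0 0 0 0;0 0 0 0 0 0;0 0 0 0 0 0;0 0 0 0 0 0' 1 60; python3 plan.py .4752 -.32 .02 74.5
```

```text
time_s: 14.55
eef_pos: [0.476, -0.3201, 0.0221]
ee_rot: [-2.084, 1.568, -0.784]
ft_force: [-0.8, -0.6, 0.6]
grip_width: 0.0854
time_s: 15.25
eef_pos: [0.4752, -0.3198, 0.0208]
ee_rot: [-2.195, 1.57, -0.895]
ft_force: [-0.6, -1.1, 2.6]
grip_width: 0.015
t15.25 q6 -2.09 f [-0.6 -1.1  2.6] shift [ 0.8 -0.1 -0.2] turn [-0.    -0.     0.001] jaw now 74.5
```

```bash
python3 -m inch '-20 0 0 0 0 0;-50 0 0 0 0 0;-90 0 0 0 0 0;-130 0 0 0 0 0;-150 0 0 0 0 0;-150 0 0 0 0 0'; python3 plan.py .520 .036 .17 130.5
```

```text
time_s: 15.85
eef_pos: [0.4763, -0.3206, 0.1736]
ee_rot: [-2.08, 1.565, -0.78]
ft_force: [0.4, -0.2, -3.4]
grip_width: 0.0152
t15.85 q6 -2.09 f [ 0.4 -0.2 -3.4] shift [  2.2  53.2 355.4] turn [-0.977 -0.005  0.003] jaw now 74.5
```

```bash
python3 -m inch '0 4 25 -0.07 0 0;0 10 65 -0.18 0 0;0 16 110 -0.30 0 0;0 23 155 -0.43 0 0;0 30 200 -0.55 0 0;0 37 245 -0.67 0 0;0 43 290 -0.80 0 0;0 48 325 -0.90 0 0'; python3 plan.py .520 .036 .17 130.5
```

```text
time_s: 16.65
eef_pos: [0.5138, 0.0093, 0.1675]
ee_rot: [0.655, 1.566, 2.861]
ft_force: [0.2, -0.2, -2.8]
grip_width: 0.0152
t16.65 q6 -2.41 f [ 0.2 -0.2 -2.8] shift [ -2.5 -20.8  17.8] turn [-0.072  0.004 -0.003] jaw now 126.4
```

```bash
python3 -m inch '2 3 12 -0.04 0 0;4 3 23 -0.07 0 0;4 3 28 -0.08 0 0;4 3 28 -0.08 0 0;4 3 28 -0.08 0 0'; python3 plan.py .520 .036 .13 130.5
```

```text
time_s: 17.15
eef_pos: [0.4968, 0.0266, 0.1663]
ee_rot: [3.122, 1.57, -0.883]
ft_force: [0.7, 0.1, -2.2]
grip_width: 0.0155
t17.15 q6 -2.45 f [ 0.7  0.1 -2.2] shift [ 36.3 -23.8  -7.9] turn [ 0.001 -0.    -0.   ] jaw now 130.5
```

```bash
python3 -m inch '15 -12 -4 0 0 0;35 -24 -8 0 0 0;50 -24 -8 0 0 0;56 -24 -8 0 0 0;56 -24 -8 0 0 0;56 -24 -8 0 0 0'; python3 plan.py .520 .036 .11 130.5;python3 - <<'E'
from bench import *
from h import *
d=camera('top');y=camera('scene')
pickle.dump({'top':d,'scene':y},open('c5.pkl','wb'))
cv2.imwrite('pics/hover.png',np.hstack([crop(d['color'],235,170,80,95,4.9,10),crop(y['color'],330,140,80,95,4.9,10)]))
E
```

```text
time_s: 17.75
eef_pos: [0.5203, 0.0366, 0.1109]
ee_rot: [-2.502, 1.57, -0.222]
ft_force: [-0.3, 0.4, -2.9]
grip_width: 0.0153
t17.75 q6 -2.43 f [-0.3  0.4 -2.9] shift [ 0.9  0.6 -0.3] turn [ 0.002 -0.001  0.   ] jaw now 130.6
```

View pics/hover.png

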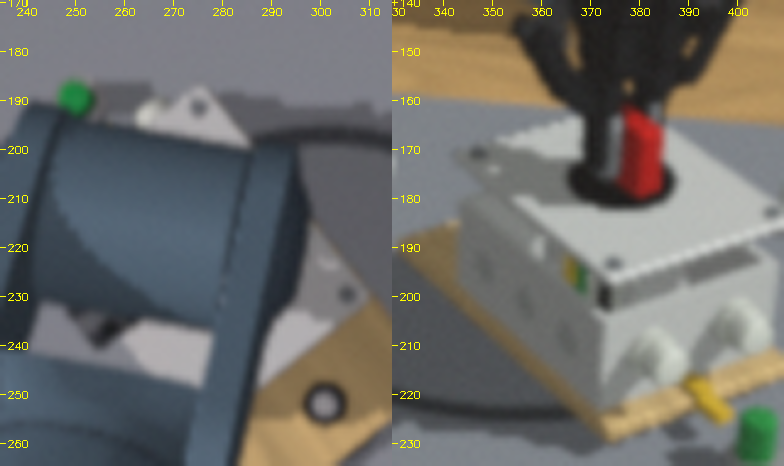

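```bash
python3 - <<'E'
from h import *
c=pickle.load(open('c5.pkl','rb'))
a=np.radians(40.6);u=np.array([np.cos(a),np.sin(a),0]);v=np.array([-u[1],u[0],0])
C=np.r_[.5203,.0366,.102]
print('cover pred top',[np.round(proj(c['top'],C+u*.074*s-v*.059),1) for s in(1,-1)],'scene +x-y',np.round(proj(c['scene'],C+u*.074-v*.059),1),'-x-y',np.round(proj(c['scene'],C-u*.074-v*.059),1))
p,e=tri(c,(275.3,187.0),(373.8,196.6));print(p,e,'-> centre',p-u*.074+v*.059)
for m in(np.r_[.521,.037,.073],np.r_[.519,.0337,.073]):
    print('rim pred',[(np.round(proj(c['top'],m+u*.07*s+v*.055*t),1),np.round(proj(c['scene'],m+u*.07*s+v*.055*t),1)) for s,t in((1,1),(1,-1),(-1,-1),(-1,1))])
# seen rim: top and scene from placed.png
t=[(247.8,216.0),(277.4,190.9),(309.6,230.3),(277.8,256.2)]
s=[((778-392)/4.9+329.5,237/4.9+144.5),((604-392)/4.9+329.5,292/4.9+144.5),((459-392)/4.9+329.5,181/4.9+144.5),((622-392)/4.9+329.5,126/4.9+144.5)]
print(np.round(s,1));Q=[tri(c,x,y) for x,y in zip(t,s)];print([(np.round(q*1000),round(e,1)) for q,e in Q],np.mean([q for q,e in Q],0))
E
```

```text
cover pred top [array([276.3, 186.1]), array([311.5, 230. ])] scene +x-y [373.1 196.3] -x-y [341.  170.3]
[0.61270108 0.04208156 0.10016164] 0.4517413750220133 -> centre [0.51811932 0.03872127 0.10016164]
rim pred [(array([244.5, 215. ]), array([408.6, 193.1])), (array([276.8, 189.4]), array([373. , 205.3])), (array([309.3, 229.9]), array([343. , 180.2])), (array([277., 256.]), array([376.6, 170.1]))]
rim pred [(array([245.7, 215.7]), array([407.3, 192.6])), (array([278. , 190.1]), array([371.7, 204.7])), (array([310.6, 230.7]), array([341.9, 179.7])), (array([278.2, 256.8]), array([375.5, 169.6]))]
[[408.3 192.9]
 [372.8 204.1]
 [343.2 181.4]
 [376.4 170.2]]
[(array([536., 120.,  71.]), np.float64(4.0)), (array([606.,  39.,  74.]), np.float64(0.5)), (array([503., -50.,  68.]), np.float64(0.5)), (array([432.,  32.,  72.]), np.float64(0.9))] [0.51891403 0.03513536 0.07138943]
```

```bash
python3 -m inch '4 0 -1 0 0 0;8 0 -1 0 0 0;12 0 -1 0 0 0;15 0 -1 0 0 0;15 0 -1 0 0 0;15 0 -1 0 0 0'; python3 -m inch '1.5 0 0 0 0 0;3 0 0 0 0 0;4.5 0 0 0 0 0;5 0 0 0 0 0;5 0 0 0 0 0;5 0 0 0 0 0'; python3 -m inch '1 0 0 0 0 0;2 0 0 0 0 0;2 0 0 0 0 0;2 0 0 0 0 0'
```

```text
time_s: 18.45
eef_pos: [0.5207, 0.0363, 0.0953]
ee_rot: [0.65, 1.571, 2.93]
ft_force: [-0.4, -0.4, -2.4]
grip_width: 0.015
time_s: 19.05
eef_pos: [0.5208, 0.0362, 0.0904]
ee_rot: [-2.852, 1.571, -0.572]
ft_force: [-0.2, -0.4, -3.5]
grip_width: 0.015
time_s: 19.45
eef_pos: [0.5208, 0.0362, 0.0883]
ee_rot: [0.612, 1.571, 2.892]
ft_force: [0.8, 0.7, -2.0]
grip_width: 0.0153
```

Lip is inside with no contact force. I seat the last millimetre.

```bash
python3 -m inch '0.7 0 0 0 0 0;0.7 0 0 0 0 0;0.7 0 0 0 0 0';python3 -m inch '0.7 0 0 0 0 0;0.7 0 0 0 0 0;0.7 0 0 0 0 0'; python3 -m inch '0.5 0 0 0 0 0;0.5 0 0 0 0 0;0.5 0 0 0 0 0'
```

```text
time_s: 19.75
eef_pos: [0.5209, 0.0362, 0.0878]
ee_rot: [-2.335, 1.571, -0.055]
ft_force: [0.7, 0.4, -2.3]
grip_width: 0.0153
time_s: 20.05
eef_pos: [0.5209, 0.0362, 0.0878]
ee_rot: [1.587, 1.571, -2.416]
ft_force: [-4.2, 0.5, 5.3]
grip_width: 0.0152
time_s: 20.35
eef_pos: [0.5209, 0.0362, 0.0878]
ee_rot: [1.298, 1.57, -2.705]
ft_force: [-6.6, -0.2, 9.2]
grip_width: 0.0152
```

Contact came at exactly the predicted height, 0.0878 m. I release and lift.

```bash
python3 -m inch '-1 0 0 0 0 0;-1 0 0 0 0 0'; python3 -m inch '0 0 0 0 0 0;0 0 0 0 0 0;0 0 0 0 0 0;0 0 0 0 0 0' 0.4; python3 -m inch '-10 0 0 0 0 0;-30 0 0 0 0 0;-70 0 0 0 0 0;-100 0 0 0 0 0;-100 0 0 0 0 0' - ; python3 plan.py .602 -.28 .15 60
```

```text
time_s: 20.55
eef_pos: [0.521, 0.0362, 0.0878]
ee_rot: [-2.425, 1.57, -0.145]
ft_force: [-2.0, 0.6, 2.9]
grip_width: 0.0152
time_s: 20.95
eef_pos: [0.5208, 0.0362, 0.0874]
ee_rot: [-2.567, 1.571, -0.287]
ft_force: [-0.8, 0.9, 0.3]
grip_width: 0.0509
time_s: 21.45
eef_pos: [0.5241, 0.0358, 0.1937]
ee_rot: [-2.428, 1.56, -0.148]
ft_force: [-0.7, 0.6, -0.3]
grip_width: 0.0512
t21.45 q6 -2.43 f [-0.7  0.6 -0.3] shift [  45.   146.9 -290. ] turn [ 1.233 -0.003  0.011] jaw now 130.6
```

```bash
python3 -m inch '0 147 -290 1.233 0 0;0 147 -290 1.233 0 0;0 147 -290 1.233 0 0;0 147 -290 1.233 0 0;0 147 -290 1.233 0 0;0 147 -290 1.233 0 0;0 147 -290 1.233 0 0;0 147 -290 1.233 0 0' 1; python3 plan.py .602 -.28 .06 60;python3 - <<'E'
from bench import *
from head import *
d=camera('top');y=camera('scene')
pickle.dump({'top':d,'scene':y},open('c6.pkl','wb'))
q=yellow(d);print(q,q and ang(d,q[:2],.02))
cv2.imwrite('pics/cov.png',np.hstack([crop(d['color'],235,170,80,95,4.9,10),crop(y['color'],330,145,80,95,4.9,10)]))
E
```

```text
time_s: 22.25
eef_pos: [0.5979, -0.2833, 0.1869]
ee_rot: [3.104, 1.57, -2.11]
ft_force: [-0.9, 1.1, 0.7]
grip_width: 0.0001
t22.25 q6 -1.68 f [-0.9  1.1  0.7] shift [126.9  -2.    4.9] turn [ 0.023 -0.    -0.   ] jaw now 61.3
(np.float64(257.8421052631579), np.float64(197.57894736842104), 19) (np.float64(40.60166833481422), np.float64(0.19326527920345993))
```

View pics/cov.png

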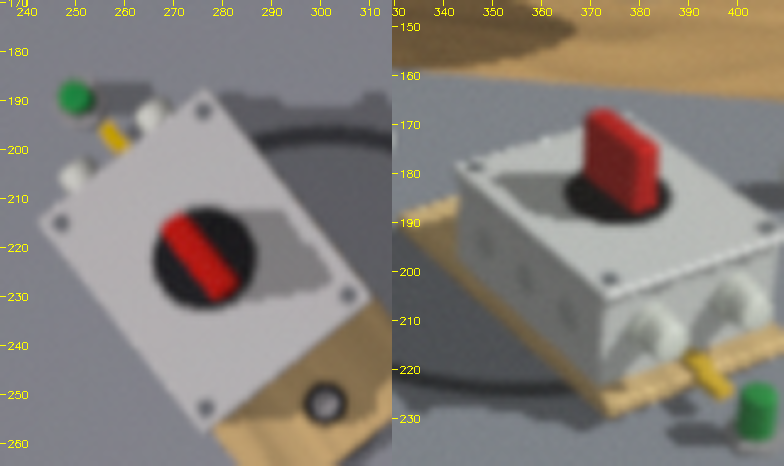

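The cover sits flat on the rim in both views, and the pointer is still on the post line (40.6°). Now the button.

```bash
python3 -m inch '50 -2 4 0 0 0;100 -2 4 0 0 0;130 -2 4 0 0 0;145 -2 4 0 0 0;150 -2 4 0 0 0;150 -2 4 0 0 0;150 -2 4 0 0 0'; python3 plan.py .602 -.28 .02 60; python3 -m inch '4 0 0 0 0 0;8 0 0 0 0 0;12 0 0 0 0 0;12 0 0 0 0 0;12 0 0 0 0 0'; python3 plan.py .602 -.28 .02 60
```

```text
time_s: 23.05
eef_pos: [0.6032, -0.2778, 0.0399]
ee_rot: [-1.677, 1.567, -0.596]
ft_force: [-0.4, -0.1, 0.7]
grip_width: 0.0
t23.05 q6 -1.68 f [-0.4 -0.1  0.7] shift [19.9  0.1 -2.5] turn [ 0.034 -0.     0.004] jaw now 61.9
time_s: 23.55
eef_pos: [0.6016, -0.2769, 0.0252]
ee_rot: [1.46, 1.57, 2.54]
ft_force: [0.7, -0.2, 0.7]
grip_width: 0.0002
t23.55 q6 -1.68 f [ 0.7 -0.2  0.7] shift [ 5.2 -1.9 -2.5] turn [ 0.033  0.    -0.001] jaw now 61.9
```

```bash
for i in 1; do python3 -m inch '1 -1 -2 0 0 0;2 -1 -2 0 0 0;2 -1 -2 0 0 0;2 -1 -2 0 0 0'; python3 -m inch '2 0 0 0 0 0;2 0 0 0 0 0;2 0 0 0 0 0'; python3 -m inch '2 0 0 0 0 0;2 0 0 0 0 0;2 0 0 0 0 0';done | grep -v rot
```

```text
time_s: 23.95
eef_pos: [0.6017, -0.2793, 0.0235]
ft_force: [0.2, -1.1, -0.6]
grip_width: -0.0003
time_s: 24.25
eef_pos: [0.6019, -0.2793, 0.0218]
ft_force: [0.4, 0.6, 1.3]
grip_width: -0.0002
time_s: 24.55
eef_pos: [0.6019, -0.2794, 0.0198]
ft_force: [0.2, -0.5, 3.2]
grip_width: 0.0001
```

```bash
(python3 -m inch '1 0 0 0 0 0;2 0 0 0 0 0;2 0 0 0 0 0;2 0 0 0 0 0'; python3 -m inch '1 0 0 0 0 0;1 0 0 0 0 0;1 0 0 0 0 0'; python3 -m inch '1 0 0 0 0 0;1 0 0 0 0 0;1 0 0 0 0 0'; python3 -m inch '1 0 0 0 0 0;1 0 0 0 0 0;1 0 0 0 0 0') | grep -v rot
```

```text
time_s: 24.95
eef_pos: [0.6019, -0.2794, 0.0177]
ft_force: [0.5, 0.7, 4.1]
grip_width: -0.0002
time_s: 25.25
eef_pos: [0.6019, -0.2794, 0.0167]
ft_force: [0.3, 0.3, 3.9]
grip_width: 0.0
time_s: 25.55
eef_pos: [0.6019, -0.2794, 0.0161]
ft_force: [0.6, -0.2, 7.2]
grip_width: 0.0004
time_s: 25.85
eef_pos: [0.602, -0.2794, 0.016]
ft_force: [-1.8, 1.5, 12.1]
grip_width: 0.0
```

It bottomed at 0.016 m, 6 mm below first contact, with the force rising to 12 N, so the button is fully down. I let go and take a last look.

```bash
python3 -m inch '-5 0 0 0 0 0;-20 0 0 0 0 0;-60 0 0 0 0 0;-110 0 0 0 0 0;-150 0 0 0 0 0;-150 0 0 0 0 0;-150 0 0 0 0 0;-150 0 0 0 0 0'; python3 - <<'E'
from bench import *
from head import *
d=camera('top');y=camera('scene');q=yellow(d);print(q,q and ang(d,q[:2],.02), ang(d,(250,189.5),.03))
a=crop(d['color'],150,110,330,190,2.4);b=cv2.resize(crop(y['color'],180,150,310,110,2,20),None,fx=.6,fy=.6)
cv2.imwrite('pics/fin.png',stack(a,b))
E
```

```text
time_s: 26.65
eef_pos: [0.6003, -0.2784, 0.1623]
ee_rot: [1.476, 1.567, 2.556]
ft_force: [-0.7, -0.2, 0.1]
grip_width: -0.0001
(np.float64(257.8421052631579), np.float64(197.57894736842104), 19) (np.float64(40.60166833481422), np.float64(0.19326527920345993)) (np.float64(41.305111439509275), np.float64(0.22323480596636203))
```

View pics/fin.png

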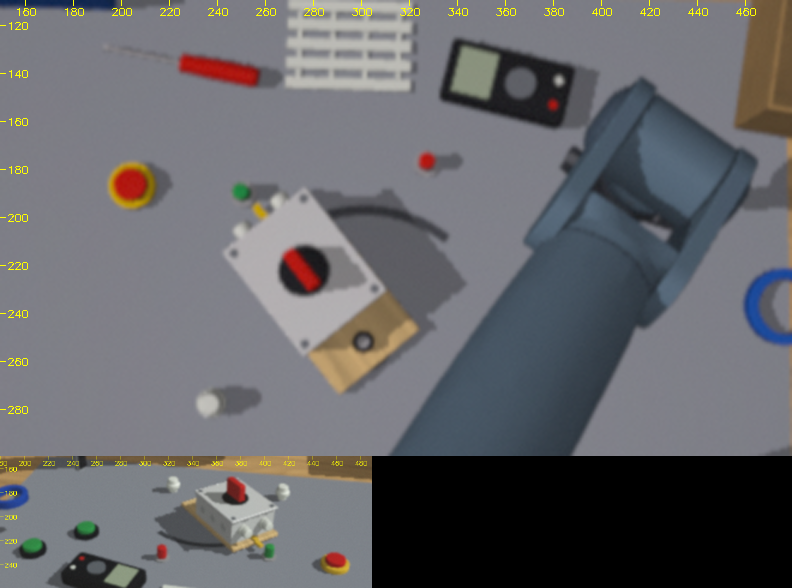

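The final view shows the cover seated at (277,222), the pointer at (258,198) in line with the post at (250,189), and the other things where they were. Handing in.

```bash
python3 -c "
from bench import *
print(job_done(), sense()['time_s'])"
```

```text
the job is handed in; nothing more can be done
the job is handed in; nothing more can be done
```

I did the four steps in the order asked and handed the job in at about 27 s of the 72 s allowed. No result was reported back.

- **Heading:** I pushed the box round, and the pointer last measured 40.6° against 41.3° for the green post. The 0.7° difference is about the accuracy of the measurement. It stayed within about 0.1° through the later steps.
- **Terminal block:** I lowered it in the gripper, upright and lengthwise. It touched the plate at the predicted height, pressed with about 17 N before release, and sat centred to within a few millimetres in the picture.
- **Cover:** I lowered it in the gripper with no contact until the predicted seated height of 87.8 mm (gripper tip). It looks level and flush in both views.
- **Green button:** I took the one farther to the robot's left. It went down 6 mm to a hard stop at about 12 N, and then I let go. Its spring return is judged only from the last scene view, because the arm hid it in the top view.
- **Other things:** Nothing else looked moved in the last pictures, and the red button was not touched. The tape roll and multimeter were only partly in view.

The two measurements of the box mouth's centre differed by about 4 mm. I went between them, and the cover's fit showed no sign of trouble.

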